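# Register a specimen plate and work the marking press pedal

## Robot

A 6-joint arm with a two-finger parallel gripper is mounted at the origin on the work surface. World frame = base frame: x ahead of the robot, y to its left, z up, the work surface at z = 0. Lengths are in mm, angles in rad, forces in N, time in s.
With the tool pointing down it reaches from about 350 to 850 mm from the base axis. Payload 8.1 kg.
Tool frame: the origin (TCP) lies midway between the tips of the shut fingers; the grasp point (between the pads) lies 19 mm behind it; y points along the fingers, z is the direction in which the jaws open and shut, and the axes are right-handed (so a half turn about y gives the same grasp; the last joint's range is limited). The gripper opens to 85 mm and grips with 20 to 120 N. Pads are 22 mm wide; open, the fingers measure 114 mm over their backs; the gripper's body (76 mm by 85 mm) begins 54 mm behind the grasp point. The pads swing forward as they close: fully open they stand 13 mm farther back than shut.
Start: joints at [-1.209, 0.13, 1.488, -0, 1.523, -0.085], TCP at [259.269, -541.096, 231.292] pointing down, gripper open.
Joint ranges: [-2.96, 2.96], [-0.89, 2.26], [0.02, 2.5], [-1.34, 4.48], [0, 2.73], [-2.66, 2.66]. Speed limits (rad/s): [2.39, 2.39, 2.79, 3.14, 3.14, 3.14].

## Interface

Orientations are given as a unit quaternion [w, x, y, z].
In Python, from plant import * gives the robot as it stands.
- The arm moves only by the tool arm_command, never from a script. Its argument "rows" is a list of rows, each a list of 7 numbers: the turn, a rotation vector about the world's x, y, z normalised to -1 to 1, where 1 is 60 degrees, then the shift along the world's x, y, z normalised to -1 to 1, where 1 is 40 cm, then the closure, from -1 (fully open) to 1 (shut). A call has 1 to 20 rows; each row shifts and turns the pose as measured when the row begins; what a row does not reach is not made up. A row lasts 1/8 s, in which the tool goes at most 62.5 mm and 10.7 degrees, less where a joint would pass 70% of its speed; a pose out of reach is approached as far as the arm can. A call with a number of a shift or a turn outside -1 to 1 is refused whole. A call with a gripper value outside its range is refused whole. The fingers move at their own pace and stop on an object; "squeeze" is the grip in N (left out, the last holds). Time passes only in rows, so rows that do not move let the fingers close. It gives the time, the measured TCP pose, the force and the opening at its end, in the units of the state.
- read_state(): the state, without advancing time (a new reading comes with each control period).
- get_image(name): name is "side" or "top" or "wrist"; returns (picture, depth): 480x640x3 uint8, red, green, blue; 480x640 float32, mm along the optical axis (not along the pixel's ray), 0 where there is no reading.
- camera_model(name): a dict with "fov_y" (degrees; the focal length in pixels is half the picture's height over the tangent of half this angle, whatever the lens; pixels are square), "cx", "cy" (the principal point, pixels), "T" (4x4, takes a point from camera to world coordinates). Camera axes: x right, y down, z forward; pixel columns grow to the right and rows downward; lengths in mm; the calibration is good to about 2 mm. The wrist camera is an equidistant fisheye: a pixel r from the principal point sees the ray r / f radians off the axis. A picture is of the moment at which its call begins: read the wrist's pose just before it. camera_model takes no time and is no camera call; for the wrist camera it gives the pose at the moment of the call.
- job_done(): hands the job in, once; it reports no verdict.
Trained networks look in the newest picture that a camera, given by its name, has taken for a name from the list of things; names that differ only in an ending like _2 or _b are one class to them, and where a whole thing is asked for, a point or a joint stands for the part that bears it (a point fixed in the world has none). Each returns a list of dicts, best first, with "p" (0 to 1); they miss things now and then, are a little off and sometimes report something else, mostly with a low value. They report only what shows in the picture. A call takes as long as a camera call. They do not tell look-alikes from the thing itself.
- spot_in(camera, target): "extent" ([left, top, width, height] in pixels, round what is visible of it).
- cut_out(camera, target): "region" (480x640 bool, what is visible of it) and "extent" ([left, top, width, height] in pixels, round what is visible of it).
- landmark_of(camera, target): "pixel" ([row, column] in pixels: a listed point, or the origin of a listed thing).
The state is a dict: "t": time; "joints": joint angles; "qvel": joint speeds; "joint_torque": joint torques, N m; "ee_pos": TCP position; "orientation": TCP orientation; "contact_force": force on the tool from outside, world axes, zero at the start; "torque": the same for the moment, N m; "opening": opening from 0.0 (shut) to 1.0 (fully open).
Only numpy, scipy, OpenCV 4.12 (cv2) and the standard library are available. Lean on these libraries where they do the work, as an engineer would, in place of code of your own. Each camera call takes 0.05 s, during which the arm holds its last target.

## Task

Gently slide the aluminium plate on the marking press's bed snugly into the corner, flush against both stop bars. Then press the blue spring pedal gently by its pad until you feel it land firmly on its stop, keep it held there for about a second without leaning hard on it, and let it come fully back up; leave the plate seated in the corner and everything else on the bench alone.

Things in the scene. Friction and masses are not known exactly. Their poses are not given: they have to be found in the camera images.
- press: Marking press, fixed; place, yaw vary. Grey base 250 (x) x 400 (y) x 20 mm, origin at the centre of its underside, x away from the operator towards the head, y left, z up. Left half: flat bed 20 mm above the bench with a corner of two stop bars. Right half: blue pedal between two cheeks (y = -100 and -170 mm, x -30 to 100, tops 65 mm above the bench). At most 60 N on it or the plate.
- corner (a point): Inner corner of the two dark steel stop bars on the bed surface (x = 55, y = 135, z = 20 mm in the press frame), axes as the press. Bars are 20 mm high and thick. The back bar's face is at press x = 55, from y = 10 to 155; the side bar's face is at press y = 135, from x = -45 to 75.
- nozzle (a point): Lower end of the nozzle (20 mm across) of the white marking head, 36 mm above the bed, at press x = 51, y = 112 mm. The head is 120 mm high above the bench: column behind the back bar (x from 75, y 40 to 140 mm), arm over the bed (x from 36, y 86 to 138 mm).
- plate: Loose aluminium plate with a blue stripe, 70 (x) x 100 (y) x 12 (z) mm, 0.15 to 0.31 kg, origin at the centre of its underside, lying on the bed 20 to 50 mm from its place and up to 18 degrees askew, long sides roughly along press y. Seated in the corner its origin is at x = 20, y = 85, z = 20 mm in the press frame.
- pedal (a joint): Blue pedal's angle (rad): 0 = up, at rest; grows when pressed. Hinge along press y at x = 75, y = -135, z = 50 mm; at 0 the tread (170 x 56 mm) rises to the operator at 0.30 rad. Its spring takes about 2 N at the pad to start and 4 to 7 N just before the stop, which is rigid. The stop is set anew each time, somewhere from 0.20 to 0.36 rad, to be found by feel.
- pedal_pad (a point): Centre of the top of the black rubber pad (50 x 52 mm) near the pedal's free end, 142 mm from the hinge, the place to press; it moves with the pedal and tips with it. At rest about 99 mm above the bench, at the stop about 49 to 73 mm.
- stop_box: Small dark box under the pedal, 34 x 50 x 12 mm, fixed on the base, origin at the centre of its underside (press x = -10, y = -135, z = 20 mm). It holds the buffer on which the pedal lands; the buffer's height is set anew each time and is not shown by this pose.
- spare_plate: Bystander, to be left alone: copper-coloured spare plate, 70 x 100 x 12 mm, flat on the bench right of the press. Origin at the centre of its underside.
- jar: Bystander, to be left alone: small amber jar, 30 mm across, 45 mm tall, standing on the press base between the head and the pedal hinge. Origin at the centre of its underside.
- beaker: Bystander, to be left alone: glass beaker, 70 mm across, 90 mm tall, left of the press. Origin at the centre of its underside.
- reagent: Bystander, to be left alone: amber bottle, 60 mm across, 150 mm tall, left of the press. Origin at the centre of its underside.
- flask: Bystander, to be left alone: green conical flask, 70 mm across the foot, 108 mm tall, right of the press. Origin at the centre of its underside.
- screwdriver: Bystander, to be left alone: screwdriver lying just left of the press base.
- dish: Bystander, to be left alone: shallow glass dish, 80 mm across, behind the press. Origin at the centre of its underside.
Not all that is in view belongs to the job. Leave any green or turquoise look-alike of the plate alone.

How it is judged (in metres and radians):
On the way, in this order (a step that is already met when the one before it is completed fails the run):
1. the plate lies flat in the corner, against both stop bars (x of plate in the frame of press between 0.0175 and 0.024 m and y of plate in the frame of press between 0.0825 and 0.089 m and z of plate in the frame of press below 0.024 m and angle between the x axis of plate and the x axis of press, either way round below 0.035 rad), for 0.2 s.
2. with the plate seated, the pedal is held firmly on its stop (all of step 1 and contact force between stop_box and anything else above 2.5 N and value of joint pedal above 0.15 rad), for 0.6 s.
At the end, for the whole second after the job is handed in: The plate lies at rest on the bed within about 2.5 mm of both stop bars and square to them within 2 degrees, the pedal has been held on its stop (at least 2.5 N on the buffer, for 0.6 s) and is fully up again (below 0.03 rad) (all of step 1 and value of joint pedal below 0.03 rad and linear speed of plate below 0.01 m/s); the robot touches nothing.
It fails at once if the robot puts more than 60 N on the press or pedal (contact force between any of the fingers, the arm and press above 60 N).
It fails at once if the robot puts more than 60 N on the plate (contact force between the fingers and plate above 60 N).
It fails at once if a bystander is moved by more than 25 mm (distance of any of spare_plate, jar, beaker, reagent, flask, screwdriver, dish from where it was at the start of the episode above 0.025 m).
It also fails if it takes over 70 s, if anything falls off the work surface, if the arm or the gripper's body presses on something with over 40 N, if the wrist force passes 120 N, or if a joint passes its speed limit or range.

## Working session

There is one attempt and no reset: what is moved stays moved. The work goes in short steps, Python scripts to look and compute and a tool call to move; the robot and the scene stay as the last step left them, time stands still between calls to the robot, and variables do not carry over. Pictures are saved under pics/ and viewed, and the job is handed in when it is done.

Besides the shell and the picture viewer there is one more tool, called after "Call:" by a JSON object that holds its "method" and its "body", one argument or row to a line. arm_command: Moves the arm, as the interface text tells. Scaled input: -1 to 1 covers 40 cm each way for a shift and 60 degrees each way for a turn. Its arguments: {"type":"object","properties":{"rows":{"type":"array"},"squeeze":{"type":"number"}},"required":["rows"]}

```bash
ls; mkdir -p pics; cat > h.py <<'E'
from plant import *
import numpy as np, cv2
def save(name,img): cv2.imwrite('pics/'+name,img[:,:,::-1])
def toworld(m,r,c,d):
    f=240/np.tan(np.radians(m['fov_y']/2))
    p=np.array([(c-m['cx'])/f*d,(r-m['cy'])/f*d,d,1]); return (m['T']@p)[:3]
def proj(m,P):
    f=240/np.tan(np.radians(m['fov_y']/2))
    q=np.linalg.inv(m['T'])@np.append(P,1); return q[1]/q[2]*f+m['cy'],q[0]/q[2]*f+m['cx']
E
python3 - <<'E'
from h import *
s=read_state();print(s)
for n in('top','side'):
    im,d=get_image(n);save(n+'0.png',im);np.savez(n+'0.npz',im=im,d=d);m=camera_model(n);print(n,m)
    for t in('press','corner','plate','pedal_pad','stop_box','spare_plate','nozzle'):
        r=landmark_of(n,t)
        print(t,[(np.round(x['pixel'],1),round(x['p'],2)) for x in r[:3]])
E
```

```text
pics
{'t': 0.0, 'joints': array([-1.20941216e+00,  1.31161347e-01,  1.48929284e+00,  3.40881391e-05,
        1.52303143e+00, -8.54020768e-02]), 'qvel': array([-1.69557665e-03,  9.15008136e-04,  4.40312763e-04,  7.43059310e-05,
        1.01067413e-03, -4.34086540e-04]), 'joint_torque': array([-7.83723663e-04, -5.69404793e+01, -5.00550914e+01, -4.26127663e-04,
        1.48858828e-02,  2.52507715e-05]), 'ee_pos': array([ 259.07118052, -540.55853009,  230.23690052]), 'orientation': array([ 0.15657144, -0.15673172,  0.69020051, -0.6888714 ]), 'contact_force': array([-0.20334001, -0.61806647, -0.13655576]), 'torque': array([0.04715085, 0.03217906, 0.03766952]), 'opening': 1.000488583852801}
top {'fov_y': 57.06451402509882, 'cx': 324.4131090657514, 'cy': 239.13044692553962, 'T': array([[-2.51328277e-03, -9.94024198e-01,  1.09131006e-01,
         4.47008574e+02],
       [-9.99423641e-01, -1.19766616e-03, -3.39256779e-02,
         6.15786706e+01],
       [ 3.38536473e-02, -1.09153373e-01, -9.93448273e-01,
         9.55063684e+02],
       [ 0.00000000e+00,  0.00000000e+00,  0.00000000e+00,
   
[... 504 characters left out ...]
.29940239e-02,
         5.01482340e+02],
       [-9.66736859e-02,  7.39948630e-01, -6.65680271e-01,
         6.37712836e+02],
       [ 2.22567671e-03, -6.68650519e-01, -7.43573486e-01,
         7.27191158e+02],
       [ 0.00000000e+00,  0.00000000e+00,  0.00000000e+00,
         1.00000000e+00]])}
press [(array([253.3, 302.9]), 0.85)]
corner [(array([269.5, 261.3]), 0.73)]
plate [(array([428.4, 368.8]), 0.93), (array([386.7, 471.2]), 0.88), (array([155.4, 273.6]), 0.8)]
pedal_pad [(array([184.7, 349.9]), 0.9)]
stop_box [(array([202.9, 326.8]), 0.48)]
spare_plate [(array([177.6, 380.6]), 0.91), (array([287.3, 257.1]), 0.53)]
nozzle [(array([269.3, 260.3]), 0.71), (array([252.1, 303.6]), 0.54)]
```

View pics/top0.png

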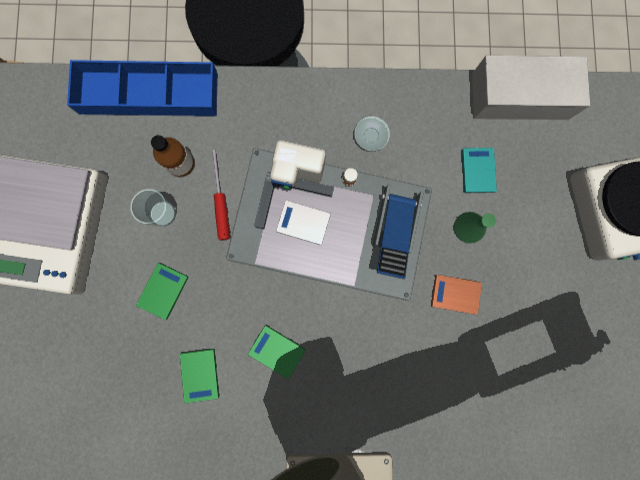

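View pics/side0.png

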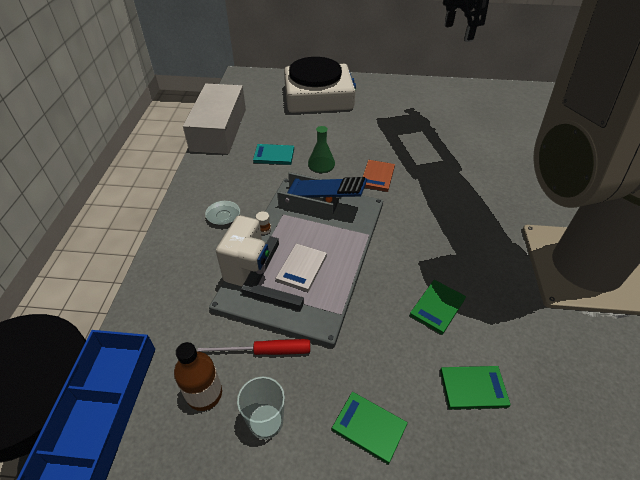

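```bash
python3 - <<'E'
from h import *
z=np.load('top0.npz')
save('top_crop.png',cv2.resize(z['im'][130:330,200:400],(800,600) if 0 else (600,600),interpolation=cv2.INTER_CUBIC))
z=np.load('side0.npz')
save('side_crop.png',cv2.resize(z['im'][140:340,220:420],(600,600),interpolation=cv2.INTER_CUBIC))
E
```

```text
(no output)
```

View pics/top_crop.png

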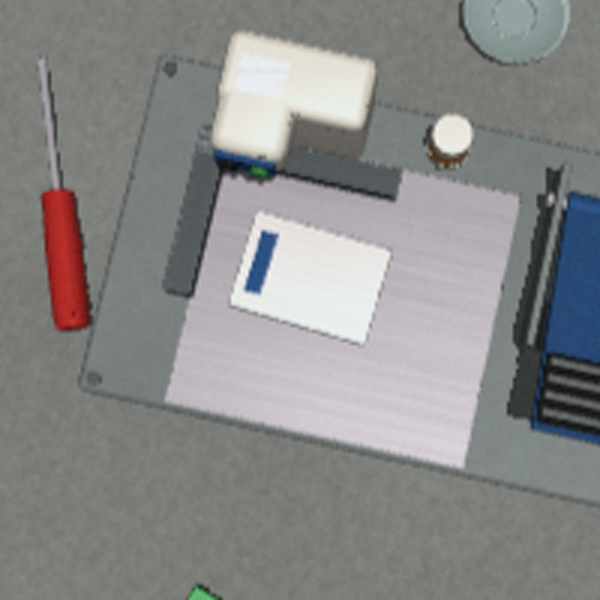

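View pics/side_crop.png

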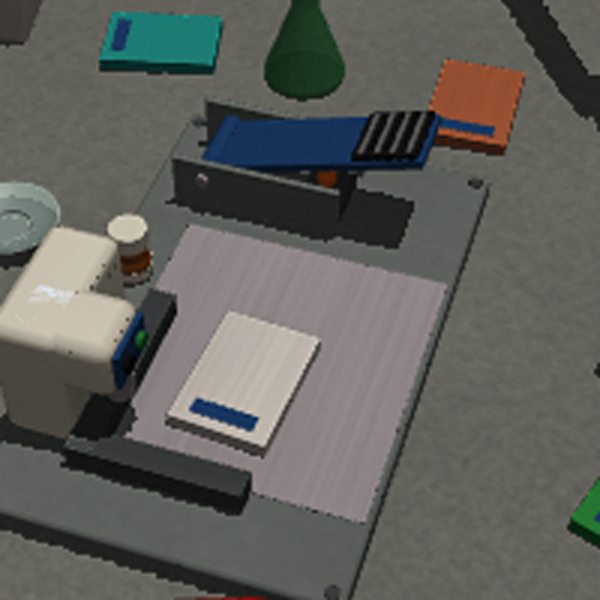

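The aluminium plate is the pale one on the bed at top (row 222, col 302). The green plates at (290,162), (376,199) and (350,275) and the turquoise one at (170,479) are look-alikes. The copper one at (295,456) is the spare. The crops confirm the pale plate is the one with the blue stripe between the stop bars. Next I measure the poses.

```bash
cat >> h.py <<'E'
def hmap(m,d):
    f=240/np.tan(np.radians(m['fov_y']/2))
    r,c=np.mgrid[0:480,0:640].astype(float)
    P=np.stack([(c-m['cx'])/f*d,(r-m['cy'])/f*d,d],-1)
    return P@m['T'][:3,:3].T+m['T'][:3,3]
def contour_world(m,cnt,z):
    f=240/np.tan(np.radians(m['fov_y']/2)); out=[]
    for c,r in cnt.reshape(-1,2):
        v=m['T'][:3,:3]@np.array([(c-m['cx'])/f,(r-m['cy'])/f,1]); o=m['T'][:3,3]
        out.append((o+v*(z-o[2])/v[2])[:2])
    return np.array(out,np.float32)
def rect(pts):
    return cv2.minAreaRect(np.asarray(pts,np.float32))
E
python3 - <<'E'
from h import *
for n in('top','side'):
    z=np.load(n+'0.npz');m=camera_model(n);P=hmap(m,z['d']);Z=P[...,2]
    print(n,'bench z',np.median(Z[300:330,150:200]) if n=='top' else np.median(Z[400:470,200:230]))
    A=cut_out(n,'press') if False else None
    roi=np.zeros((480,640),bool)
    if n=='top': roi[140:310,222:440]=1
    else: roi[150:350,200:390]=1
    mk=roi&(Z>13)&(Z<26)
    k=cv2.morphologyEx(mk.astype(np.uint8),cv2.MORPH_OPEN,np.ones((3,3)))
    nl,l,st,_=cv2.connectedComponentsWithStats(k); i=1+np.argmax(st[1:,4])
    print('bed z',np.median(Z[l==i])); print('base',rect(P[l==i][:,:2]))
    # plate by colour brightness
    im=z['im'].astype(int)
    pr=np.zeros((480,640),bool)
    if n=='top': pr[195:250,270:335]=1
    else: pr[235:295,270:335]=1
    mk=pr&(Z>26)&(Z<40)
    k=cv2.morphologyEx(mk.astype(np.uint8),cv2.MORPH_OPEN,np.ones((3,3)))
    nl,l,st,_=cv2.connectedComponentsWithStats(k); i=1+np.argmax(st[1:,4]); print(st[i],'platez',np.median(Z[l==i]));print('plate',rect(P[l==i][:,:2]))
E
```

```text
top bench z 0.9191366406067232
bed z 20.2016911424995
base ((584.3972778320312, 16.7564697265625), (400.2696228027344, 250.316650390625), 77.26513671875)
[ 277  201   53   44 1539] platez 31.937102130911853
plate ((584.1471557617188, 75.16937255859375), (99.91865539550781, 70.27418518066406), 73.54544067382812)
side bench z 0.40631576933424185
bed z 20.223075215448546
base ((588.9658813476562, 24.966720581054688), (414.0133972167969, 249.84031677246094), 77.35970306396484)
[ 276  244   50   46 1408] platez 31.89818824865955
plate ((587.3740844726562, 75.91358947753906), (102.63574981689453, 70.43490600585938), 73.15003967285156)
```

```bash
cat >> h.py <<'E'
from scipy.spatial.transform import Rotation as R
C=np.array([584.4,16.8]);YAW=np.radians(-12.73)
X=np.array([np.cos(YAW),np.sin(YAW)]);Y=np.array([-np.sin(YAW),np.cos(YAW)])
def p2w(x,y): return C+x*X+y*Y
def w2p(w): d=np.asarray(w)[:2]-C; return np.array([d@X,d@Y])
def tool():
    s=read_state();q=s['orientation'];r=R.from_quat([q[1],q[2],q[3],q[0]]).as_matrix();return s,r
def turn_to(jaw_dir2,r):
    """rotvec (deg) to bring tool y to -z and tool z to +-jaw_dir"""
    best=None
    for sg in(1,-1):
        z=np.append(sg*jaw_dir2,0);y=np.array([0,0,-1.]);x=np.cross(y,z)
        v=(R.from_matrix(np.stack([x,y,z],1)@r.T)).as_rotvec(degrees=True)
        if best is None or np.linalg.norm(v)<np.linalg.norm(best): best=v
    return best
def rep(jaw=None):
    s,r=tool();print('t',round(s['t'],2),'tcp',s['ee_pos'].round(1),'press xy',w2p(s['ee_pos']).round(1),'F',s['contact_force'].round(1),'Fp',[round(float(s['contact_force'][:2]@X),1),round(float(s['contact_force'][:2]@Y),1)],'open',round(s['opening'],2))
    if jaw is not None: v=turn_to(jaw,r);print('turn deg',v.round(2),'norm',(v/60).round(4))
    return s,r
def shift_to(x,y,z):
    s=read_state();d=np.append(p2w(x,y),z)-s['ee_pos'];print('shift mm',d.round(1),'norm',(d/400).round(4))
E
python3 - <<'E'
from h import *
s,r=rep(Y);print(r.round(3));print(turn_to(X,r));print(s['joints'])
shift_to(-85,60,100);print('X/400 per mm',X/400,'Y',Y/400)
print(w2p([584.15,75.17]))
print('pad',p2w(-63,-135))
E
```

```text
t 0.8 tcp [ 259.3 -541.1  231.3] press xy [-194.2 -615.8] F [0.7 0.2 0.4] Fp [0.7, 0.3] open 1.0
turn deg [  0.     0.   -38.33] norm [ 0.      0.     -0.6389]
[[-0.902  0.     0.432]
 [-0.432 -0.    -0.902]
 [-0.    -1.     0.   ]]
[7.55600356e-05 2.95436249e-03 5.16682106e+01]
[-1.20938431e+00  1.30368037e-01  1.48819098e+00  3.33901745e-05
  1.52299658e+00 -8.54250962e-02]
shift mm [ 255.4  635.2 -131.3] norm [ 0.6385  1.5879 -0.3283]
X/400 per mm [ 0.00243855 -0.00055089] Y [0.00055089 0.00243855]
[-13.10609075  56.88013524]
pad [ 493.20039417 -100.99911671]
```

Call:
{"method": "arm_command", "body": {
  "rows": [
    [0,0,-0.08,0.053,0.132,0,0.3],
    [0,0,-0.08,0.053,0.132,0,0.3],
    [0,0,-0.08,0.053,0.132,0,0.3],
    [0,0,-0.08,0.053,0.132,0,0.3],
    [0,0,-0.08,0.053,0.132,0,0.3],
    [0,0,-0.08,0.053,0.132,0,0.3],
    [0,0,-0.08,0.053,0.132,0,0.3],
    [0,0,-0.08,0.053,0.132,0,0.3],
    [0,0,0,0.053,0.132,0,0.3],
    [0,0,0,0.053,0.132,0,0.3],
    [0,0,0,0.053,0.132,0,0.3],
    [0,0,0,0,0,0,0.3]
  ],
  "squeeze": 20
}}

```text
t: 2.3
ee_pos: [496.2, 58.6, 232.6]
orientation: [0.085, -0.091, -0.701, 0.702]
contact_force: [-0.1, -0.1, -1.1]
opening: 0.352
```

```bash
python3 - <<'E'
from h import *
s,r=rep(Y);shift_to(-85,57,100);print(s['joints'])
E
```

```text
t 2.3 tcp [496.2  58.6 232.6] press xy [-95.2  21.3] F [-0.1 -0.1 -1.1] Fp [-0.1, -0.1] open 0.35
turn deg [0.09 0.44 1.53] norm [0.0016 0.0073 0.0255]
shift mm [  17.8   32.6 -132.6] norm [ 0.0446  0.0814 -0.3316]
[ 0.01623183 -0.15198781  1.7661305  -0.00188085  1.5198688   1.83602673]
```

Call:
{"method": "arm_command", "body": {
  "rows": [
    [0,0.007,0.025,0.044,0.081,-0.1,0.3],
    [0,0,0,0,0,-0.15,0.3],
    [0,0,0,0,0,-0.15,0.3],
    [0,0,0,0,0,-0.08,0.3],
    [0,0,0,0,0,0,0.3]
  ]
}}

```text
t: 2.92
ee_pos: [514.5, 89.0, 38.3]
orientation: [0.076, -0.08, -0.702, 0.704]
contact_force: [-0.3, 0.7, 0.8]
opening: 0.35
```

```bash
python3 - <<'E'
from h import *
s,r=rep(Y);shift_to(-85,57,23)
for n in ('side','wrist'):
  im,d=get_image(n);save(n+'1.png',im)
E
```

```text
t 2.92 tcp [514.5  89.   38.3] press xy [-84.1  55. ] F [-0.3  0.7  0.8] Fp [-0.5, 0.6] open 0.35
turn deg [ 0.19  0.32 -0.01] norm [ 0.0032  0.0053 -0.0002]
shift mm [ -0.4   2.1 -15.3] norm [-0.0011  0.0053 -0.0382]
```

View pics/side1.png

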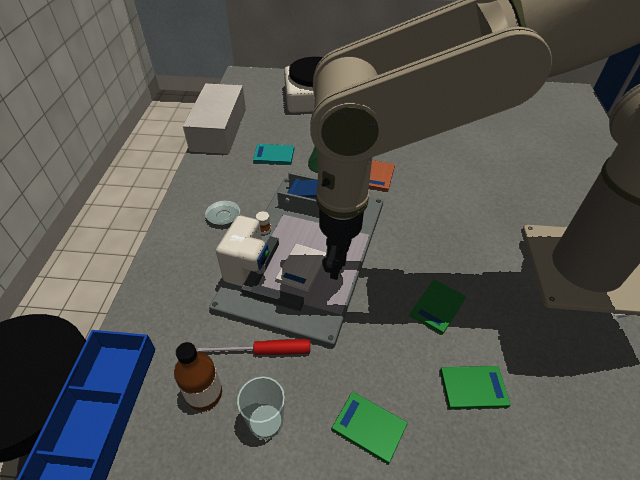

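View pics/wrist1.png

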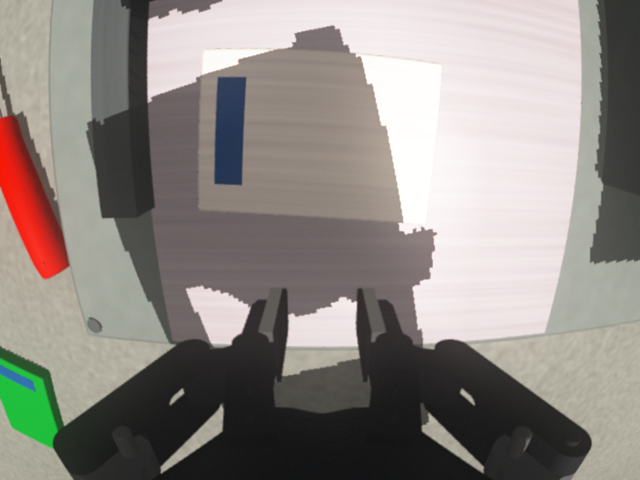

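The wrist view shows both fingers at (290–340, 270–370) standing squarely in front of the plate, with the fingertips above the bed. Next I check that the camera body clears the head.

```bash
python3 - <<'E'
from h import *
s=read_state();T=camera_model('wrist')['T'];print(s['ee_pos'],T[:3,3],T[:3,3]-s['ee_pos'],w2p(T[:2,3]))
E
```

```text
[517.33160474  89.43398897  41.7416006 ] [593.61393641  72.40369109 185.77347456] [ 76.28233167 -17.03029788 144.03187395] [-3.2652091  56.26726843]
```

Call:
{"method": "arm_command", "body": {
  "rows": [
    [0.003,0.005,0,-0.001,0.005,-0.025,0.3],
    [0,0,0,0,0,-0.013,0.3],
    [0,0,0,0,0,0,0.3]
  ]
}}

```text
t: 3.4
ee_pos: [521.0, 91.4, 30.8]
orientation: [-0.074, 0.083, 0.704, -0.702]
contact_force: [-0.3, 0.3, -0.1]
opening: 0.352
```

```bash
python3 - <<'E'
from h import *
s,r=rep(Y);shift_to(-85,57,23)
E
```

```text
t 3.4 tcp [521.   91.4  30.8] press xy [-78.3  58.8] F [-0.3  0.3 -0.1] Fp [-0.3, 0.2] open 0.35
turn deg [-0.07  0.82  0.02] norm [-0.0011  0.0136  0.0004]
shift mm [-7.  -0.2 -7.8] norm [-0.0174 -0.0006 -0.0194]
```

Call:
{"method": "arm_command", "body": {
  "rows": [
    [0,0.014,0,0,0,-0.019,0.3],
    [0,0,0,0,0,0,0.3],
    [0,0,0,0,0,0,0.3]
  ]
}}

```text
t: 3.78
ee_pos: [521.6, 91.5, 23.3]
orientation: [-0.079, 0.078, 0.703, -0.702]
contact_force: [-0.5, -0.6, 0.0]
opening: 0.353
```

```bash
python3 - <<'E'
from h import *
s,r=rep(Y);shift_to(-85,57,23)
E
```

```text
t 3.77 tcp [521.6  91.5  23.3] press xy [-77.7  59. ] F [-0.5 -0.6  0. ] Fp [-0.3, -0.7] open 0.35
turn deg [-0.07 -0.02  0.01] norm [-0.0012 -0.0004  0.0001]
shift mm [-7.6 -0.4 -0.3] norm [-0.0189 -0.001  -0.0009]
```

Call:
{"method": "arm_command", "body": {
  "rows": [
    [0,0,0,0.0146,-0.0033,0,0.3],
    [0,0,0,0.0146,-0.0033,0,0.3],
    [0,0,0,0.0073,-0.0017,0,0.3],
    [0,0,0,0.0073,-0.0017,0,0.3],
    [0,0,0,0.0073,-0.0017,0,0.3],
    [0,0,0,0.0073,-0.0017,0,0.3],
    [0,0,0,0.0073,-0.0017,0,0.3],
    [0,0,0,0.0073,-0.0017,0,0.3]
  ]
}}

```text
t: 4.78
ee_pos: [552.1, 84.3, 23.3]
orientation: [-0.079, 0.078, 0.703, -0.702]
contact_force: [-2.2, 0.3, 1.1]
opening: 0.349
```

```bash
python3 - <<'E'
from h import *
s,r=rep(Y)
im,d=get_image('wrist');save('wrist2.png',im)
E
```

```text
t 4.78 tcp [552.1  84.3  23.3] press xy [-46.4  58.8] F [-2.2  0.3  1.1] Fp [-2.2, -0.2] open 0.35
turn deg [-0.07 -0.11  0.01] norm [-0.0011 -0.0018  0.0001]
```

View pics/wrist2.png

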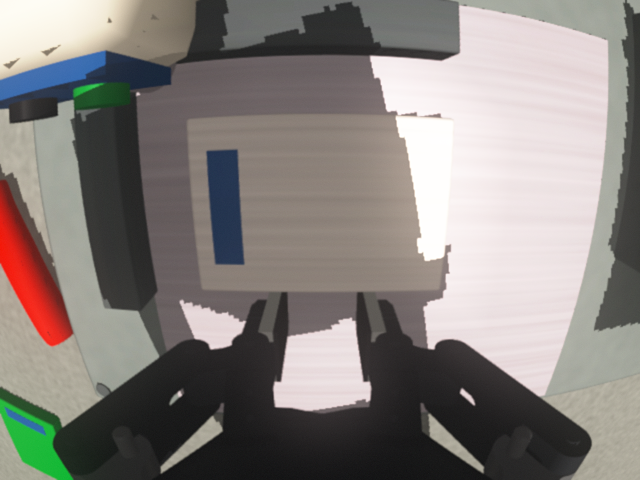

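The plate's near edge, at row 290, lies against both fingers and is square to the back bar at row 55. I continue the push.

Call:
{"method": "arm_command", "body": {
  "rows": [
    [0,0,0,0.0073,-0.0017,0,0.3],
    [0,0,0,0.0073,-0.0017,0,0.3],
    [0,0,0,0.0073,-0.0017,0,0.3],
    [0,0,0,0.0073,-0.0017,0,0.3]
  ]
}}

```text
t: 5.32
ee_pos: [564.8, 81.5, 23.3]
orientation: [-0.079, 0.078, 0.703, -0.702]
contact_force: [-0.8, 0.7, 0.4]
opening: 0.352
```

```bash
python3 - <<'E'
from h import *
s,r=rep(Y)
E
```

```text
t 5.33 tcp [564.8  81.5  23.3] press xy [-33.4  58.8] F [-0.8  0.7  0.4] Fp [-0.9, 0.5] open 0.35
turn deg [-0.07 -0.09  0.  ] norm [-0.0012 -0.0015  0.    ]
```

Call:
{"method": "arm_command", "body": {
  "rows": [
    [0,0,0,0.0049,-0.0011,0,0.3],
    [0,0,0,0.0049,-0.0011,0,0.3],
    [0,0,0,0.0025,-0.0006,0,0.3]
  ]
}}

```text
t: 5.7
ee_pos: [570.2, 80.2, 23.3]
orientation: [-0.079, 0.078, 0.703, -0.702]
contact_force: [-1.5, 0.2, 1.0]
opening: 0.353
```

```bash
python3 - <<'E'
from h import *
s,r=rep(Y)
E
```

```text
t 5.7 tcp [570.2  80.2  23.3] press xy [-27.8  58.8] F [-1.5  0.2  1. ] Fp [-1.5, -0.1] open 0.35
turn deg [-0.07 -0.09  0.01] norm [-0.0012 -0.0015  0.0001]
```

Call:
{"method": "arm_command", "body": {
  "rows": [
    [0,0,0,0.0025,-0.0006,0,0.3],
    [0,0,0,0.0025,-0.0006,0,0.3]
  ]
}}

```text
t: 5.95
ee_pos: [572.2, 79.8, 23.2]
orientation: [-0.079, 0.078, 0.703, -0.702]
contact_force: [-2.3, 0.8, 1.3]
opening: 0.354
```

```bash
python3 - <<'E'
from h import *
s,r=rep(Y)
E
```

```text
t 5.95 tcp [572.2  79.8  23.2] press xy [-25.8  58.8] F [-2.3  0.8  1.3] Fp [-2.4, 0.3] open 0.35
turn deg [-0.07 -0.1   0.  ] norm [-0.0012 -0.0017  0.    ]
```

Call:
{"method": "arm_command", "body": {
  "rows": [
    [0,0,0,0.0025,-0.0006,0,0.3],
    [0,0,0,0.0025,-0.0006,0,0.3]
  ]
}}

```text
t: 6.2
ee_pos: [574.3, 79.3, 23.2]
orientation: [-0.079, 0.078, 0.703, -0.702]
contact_force: [-1.7, 0.3, 1.3]
opening: 0.354
```

```bash
python3 - <<'E'
from h import *
s,r=rep(Y)
im,d=get_image('wrist');save('wrist3.png',im)
E
```

```text
t 6.2 tcp [574.3  79.3  23.2] press xy [-23.6  58.7] F [-1.7  0.3  1.3] Fp [-1.8, -0.1] open 0.35
turn deg [-0.08 -0.1   0.  ] norm [-0.0013 -0.0017  0.    ]
```

View pics/wrist3.png

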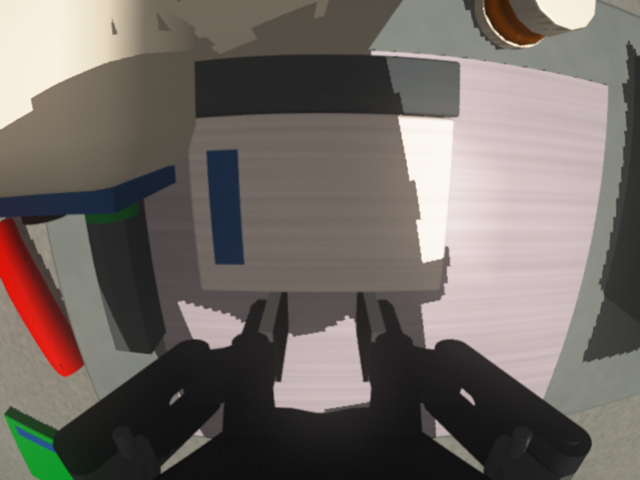

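The plate's far edge, at row 116, is practically at the back bar. I push on in small steps until I feel it.

Call:
{"method": "arm_command", "body": {
  "rows": [
    [0,0,0,0.0025,-0.0006,0,0.3],
    [0,0,0,0.0025,-0.0006,0,0.3]
  ]
}}

```text
t: 6.5
ee_pos: [574.6, 79.2, 23.1]
orientation: [-0.08, 0.076, 0.703, -0.702]
contact_force: [-7.7, 0.6, 6.1]
opening: 0.349
```

```bash
python3 - <<'E'
from h import *
s,r=rep(Y)
E
```

```text
t 6.5 tcp [574.6  79.2  23.1] press xy [-23.3  58.7] F [-7.7  0.6  6.1] Fp [-7.6, -1.1] open 0.35
turn deg [-0.11 -0.33 -0.01] norm [-0.0018 -0.0055 -0.0001]
```

Call:
{"method": "arm_command", "body": {
  "rows": [
    [0,0,0,-0.037,0.0083,0,0.3],
    [0,0,0,-0.037,0.0083,0,0.3],
    [0,0,0,0,0,0.1,0.3],
    [0,0,0,0,0,0.13,0.3],
    [0,0,0.15,0.012,-0.024,0,0.3],
    [0,0,0.15,0.012,-0.024,0,0.3],
    [0,0,0.15,0.012,-0.024,0,0.3],
    [0,0,0.15,0.012,-0.024,0,0.3],
    [0,0,0.15,0.012,-0.024,0,0.3],
    [0,0,0.15,0.012,-0.024,0,0.3],
    [0,0,0.15,0.012,-0.024,0,0.3],
    [0,0,0.15,0.012,-0.024,0,0.3],
    [0,0,0.15,0.012,-0.024,0,0.3],
    [0,0,0.15,0.012,-0.024,0,0.3],
    [0,0,0,0,0,0,0.3]
  ]
}}

```text
t: 8.38
ee_pos: [599.1, -14.7, 120.8]
orientation: [-0.458, 0.452, -0.54, 0.543]
contact_force: [0.5, 0.3, -0.4]
opening: 0.35
```

```bash
python3 - <<'E'
from h import *
s,r=rep(X);shift_to(15,-25,24);print(s['joints'])
im,d=get_image('wrist');save('wrist4.png',im)
E
```

```text
t 8.38 tcp [599.1 -14.7 120.8] press xy [ 21.3 -27.5] F [ 0.5  0.3 -0.4] Fp [0.4, 0.4] open 0.35
turn deg [-0.09  0.53 -2.85] norm [-0.0016  0.0089 -0.0476]
shift mm [ -5.6   3.8 -96.8] norm [-0.014   0.0095 -0.2421]
[-0.1118056   0.19631054  1.62046942  0.00300374  1.31584631  0.05982605]
```

View pics/wrist4.png

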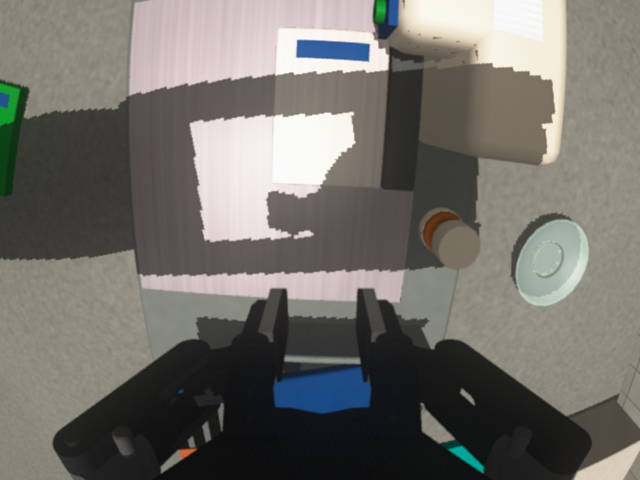

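The plate (col 275–385, rows 30–185) lies against the back bar. The jar is at (235,455), behind and to the right. I check its clearance.

```bash
python3 - <<'E'
from h import *
z=np.load('top0.npz');P=hmap(camera_model('top'),z['d'])
p=P[176,350];print(p,w2p(p))
E
```

```text
[676.63310671 -22.24979778  62.80490252] [ 98.57084713 -17.7657191 ]
```

Call:
{"method": "arm_command", "body": {
  "rows": [
    [0,0.009,-0.048,-0.014,0.0095,-0.1,0.3],
    [0,0,0,0,0,-0.1,0.3],
    [0,0,0,0,0,-0.02,0.3],
    [0,0,0,0,0,0,0.3],
    [0,0,0,0,0,0,0.3]
  ]
}}

```text
t: 9.05
ee_pos: [595.4, -8.9, 34.9]
orientation: [-0.439, 0.435, -0.555, 0.557]
contact_force: [-0.7, -0.1, 0.5]
opening: 0.35
```

```bash
python3 - <<'E'
from h import *
s,r=rep(X);shift_to(15,-25,24)
E
```

```text
t 9.05 tcp [595.4  -8.9  34.9] press xy [ 16.4 -22.7] F [-0.7 -0.1  0.5] Fp [-0.7, -0.2] open 0.35
turn deg [-0.09  0.32  0.96] norm [-0.0015  0.0054  0.0161]
shift mm [ -1.8  -2.  -10.9] norm [-0.0046 -0.0049 -0.0273]
```

Call:
{"method": "arm_command", "body": {
  "rows": [
    [0,0.005,0.016,-0.0046,0,-0.027,0.3],
    [0,0,0,0,0,0,0.3]
  ]
}}

```text
t: 9.3
ee_pos: [595.2, -9.0, 26.0]
orientation: [-0.443, 0.44, -0.552, 0.553]
contact_force: [0.2, 0.5, 0.1]
opening: 0.351
```

```bash
python3 - <<'E'
from h import *
s,r=rep(X)
E
```

```text
t 9.3 tcp [595.2  -9.   26. ] press xy [ 16.2 -22.8] F [0.2 0.5 0.1] Fp [0.1, 0.6] open 0.35
turn deg [-0.07  0.22 -0.04] norm [-0.0011  0.0037 -0.0007]
```

Call:
{"method": "arm_command", "body": {
  "rows": [
    [0,0.003,0,0.0022,0.0098,-0.006,0.3],
    [0,0,0,0.0022,0.0098,0,0.3],
    [0,0,0,0.0017,0.0073,0,0.3],
    [0,0,0,0.0017,0.0073,0,0.3],
    [0,0,0,0.0017,0.0073,0,0.3],
    [0,0,0,0.0017,0.0073,0,0.3],
    [0,0,0,0.0017,0.0073,0,0.3],
    [0,0,0,0.0017,0.0073,0,0.3],
    [0,0,0,0.0017,0.0073,0,0.3],
    [0,0,0,0.0017,0.0073,0,0.3]
  ]
}}

```text
t: 10.55
ee_pos: [603.4, 23.6, 24.3]
orientation: [-0.442, 0.441, -0.552, 0.553]
contact_force: [-0.6, -1.1, 0.7]
opening: 0.351
```

```bash
python3 - <<'E'
from h import *
s,r=rep(X)
im,d=get_image('wrist');save('wrist5.png',im)
E
```

```text
t 10.55 tcp [603.4  23.6  24.3] press xy [17.  10.8] F [-0.6 -1.1  0.7] Fp [-0.4, -1.2] open 0.35
turn deg [-0.02  0.09 -0.01] norm [-0.0003  0.0015 -0.0001]
```

View pics/wrist5.png

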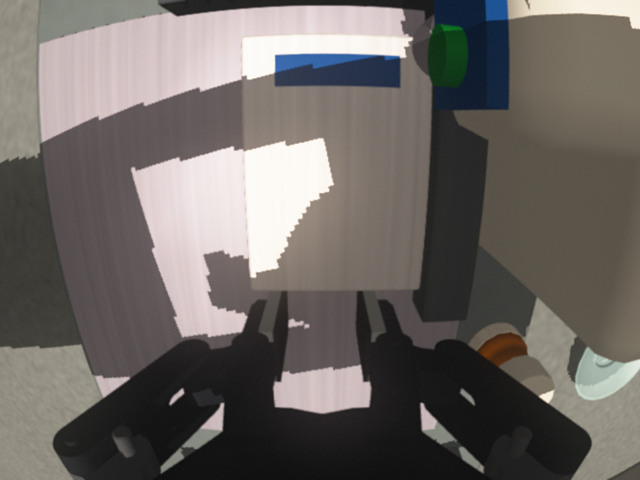

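The plate is square to the fingers and along the back bar (cols 245–430). About 15 mm remain to the side bar at row 5.

Call:
{"method": "arm_command", "body": {
  "rows": [
    [0,0,0,0.0017,0.0073,0,0.3],
    [0,0,0,0.0017,0.0073,0,0.3],
    [0,0,0,0.0017,0.0073,0,0.3],
    [0,0,0,0.0017,0.0073,0,0.3]
  ]
}}

```text
t: 11.1
ee_pos: [606.3, 36.3, 24.3]
orientation: [-0.442, 0.441, -0.552, 0.553]
contact_force: [-1.4, -2.0, 0.8]
opening: 0.346
```

```bash
python3 - <<'E'
from h import *
s,r=rep(X)
E
```

```text
t 11.1 tcp [606.3  36.3  24.3] press xy [17.  23.8] F [-1.4 -2.   0.8] Fp [-0.9, -2.3] open 0.35
turn deg [-0.02  0.08 -0.01] norm [-0.0003  0.0013 -0.0002]
```

Call:
{"method": "arm_command", "body": {
  "rows": [
    [0,0,0,0.0006,0.0025,0,0.3],
    [0,0,0,0.0006,0.0025,0,0.3]
  ]
}}

```text
t: 11.35
ee_pos: [606.5, 37.3, 24.3]
orientation: [-0.441, 0.442, -0.552, 0.553]
contact_force: [-3.0, -8.9, 3.2]
opening: 0.35
```

```bash
python3 - <<'E'
from h import *
s,r=rep(X)
E
```

```text
t 11.35 tcp [606.5  37.3  24.3] press xy [17.  24.9] F [-3.  -8.9  3.2] Fp [-1.0, -9.3] open 0.35
turn deg [ 0.1   0.04 -0.03] norm [ 0.0016  0.0006 -0.0004]
```

Contact with the side bar shows 9 N. I retreat, lift, and move towards the pedal so the top camera has a clear view.

Call:
{"method": "arm_command", "body": {
  "rows": [
    [0,0,0,-0.011,-0.049,0,0.3],
    [0,0,0,-0.011,-0.049,0,0.3],
    [0,0,0,0,0,0.12,0.6],
    [0,0,0,0,0,0.12,1],
    [0,0,0,0,0,0.12,1],
    [0,0,0,-0.07,-0.07,0,1],
    [0,0,0,-0.07,-0.07,0,1],
    [0,0,0,-0.07,-0.07,0,1],
    [0,0,0,0,0,0,1],
    [0,0,0,0,0,0,1]
  ]
}}

```text
t: 12.6
ee_pos: [507.8, -98.6, 172.8]
orientation: [-0.441, 0.439, -0.553, 0.555]
contact_force: [0.7, -0.1, 0.4]
opening: 0.0
```

```bash
python3 - <<'E'
from h import *
s,r=rep(X);shift_to(-64,-135,130)
for n in('top','side'):
    im,d=get_image(n);save(n+'6.png',im);m=camera_model(n);P=hmap(m,d);Z=P[...,2]
    pr=np.zeros((480,640),bool);x=(P[...,:2]-C)@X;y=(P[...,:2]-C)@Y
    mk=(Z>27)&(Z<36.5)&(x>-40)&(x<53)&(y>20)&(y<133)
    k=cv2.morphologyEx(mk.astype(np.uint8),cv2.MORPH_OPEN,np.ones((3,3)))
    nl,l,st,_=cv2.connectedComponentsWithStats(k); i=1+np.argmax(st[1:,4]);q=rect(P[l==i][:,:2]);print(n,st[i],q,w2p(q[0]),'x',np.percentile(x[l==i],[1,99]),'y',np.percentile(y[l==i],[1,99]))
    save(n+'6c.png',cv2.resize(im[150:270,230:350] if n=='top' else im[200:320,230:350],(600,600),interpolation=cv2.INTER_CUBIC))
E
```

```text
t 12.6 tcp [507.8 -98.6 172.8] press xy [ -49.2 -129.5] F [ 0.7 -0.1  0.4] Fp [0.7, 0.1] open 0.0
turn deg [0.03 0.23 0.34] norm [0.0005 0.0039 0.0056]
shift mm [-15.6  -2.1 -42.8] norm [-0.039  -0.0053 -0.1071]
top [ 268  188   52   38 1418] ((621.2598876953125, 94.57919311523438), (97.97100067138672, 68.25921630859375), 77.29727172851562) [18.81465905 83.98965893] x [-14.57278381  51.57685769] y [ 35.85894927 132.19787153]
side [ 259  251   47   42 1246] ((622.599365234375, 94.06196594238281), (96.33787536621094, 65.37799835205078), 77.1354751586914) [20.2351859  83.78030877] x [-12.01562438  52.48176369] y [ 37.47668928 130.33619985]
```

View pics/top6c.png

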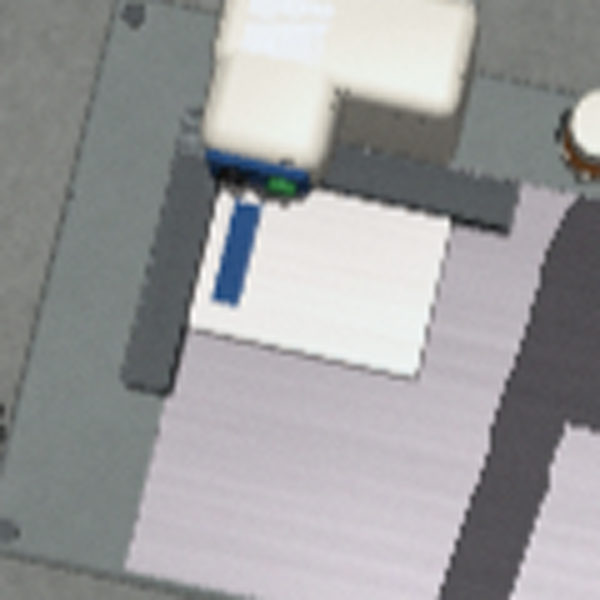

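View pics/side6c.png

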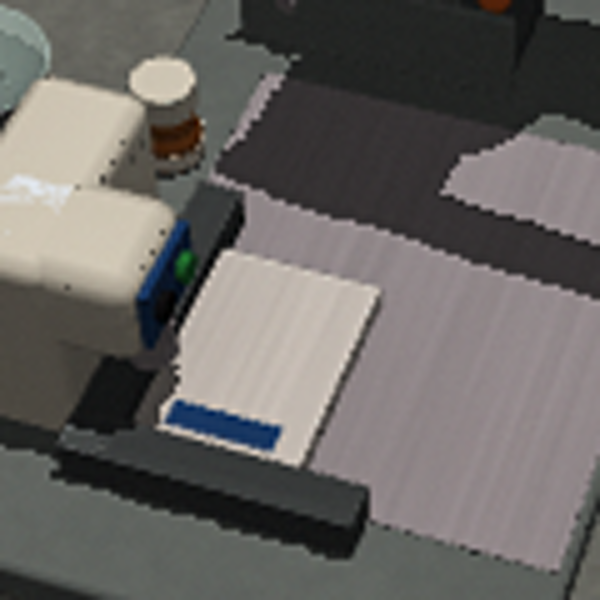

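The plate is flush with both bars: near edge at x = -15, right edge at y = 35, yaw within 0.1°. Next I locate the pad.

```bash
python3 - <<'E'
from h import *
z=np.load('top0.npz');P=hmap(camera_model('top'),z['d'])
for rc in((252,396),(261,393),(270,391)): print(rc,P[rc].round(1),w2p(P[rc]).round(1))
rep(X)
E
```

```text
(252, 396) [ 516.3 -108.7   94.3] [ -38.8 -137.4]
(261, 393) [ 498.2 -101.4   99.6] [ -58.  -134.3]
(270, 391) [480.3 -95.4 108.8] [ -76.8 -132.4]
t 12.7 tcp [508.1 -98.1 172.6] press xy [ -49.2 -128.9] F [ 0.6 -0.1  1. ] Fp [0.6, 0.0] open 0.0
turn deg [0.04 0.2  0.27] norm [0.0006 0.0033 0.0045]
```

Call:
{"method": "arm_command", "body": {
  "rows": [
    [0,0.004,0.006,-0.039,-0.005,-0.09,1],
    [0,0,0,0,0,0,1],
    [0,0,0,0,0,0,1]
  ]
}}

```text
t: 13.08
ee_pos: [494.7, -99.0, 137.6]
orientation: [-0.443, 0.442, -0.551, 0.552]
contact_force: [0.7, 0.7, 0.7]
opening: 0.002
```

```bash
python3 - <<'E'
from h import *
s,r=rep(X);shift_to(-64,-135,115)
im,d=get_image('side');save('side7.png',cv2.resize(im[120:300,250:450],(660,594)))
E
```

```text
t 13.07 tcp [494.7 -99.  137.6] press xy [ -62.  -132.7] F [0.7 0.7 0.7] Fp [0.5, 0.8] open 0.0
turn deg [ 0.03  0.1  -0.23] norm [ 0.0005  0.0016 -0.0038]
shift mm [ -2.4  -1.8 -22.6] norm [-0.0061 -0.0044 -0.0565]
```

View pics/side7.png

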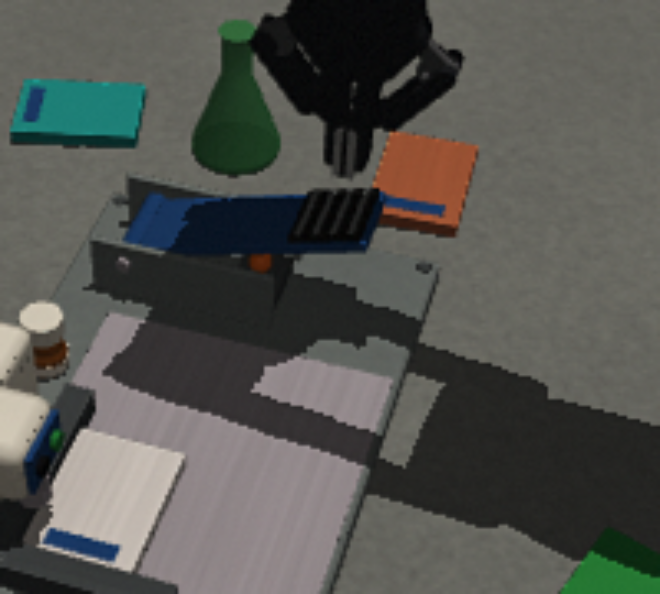

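The closed fingertips at (345,170) are directly above the black pad at (340,215). I descend.

Call:
{"method": "arm_command", "body": {
  "rows": [
    [0,0.002,0,-0.006,-0.0044,-0.06,1],
    [0,0,0,0,0,-0.01,1],
    [0,0,0,0,0,-0.0075,1],
    [0,0,0,0,0,-0.0075,1],
    [0,0,0,0,0,-0.0075,1]
  ]
}}

```text
t: 13.75
ee_pos: [497.2, -101.1, 105.7]
orientation: [-0.444, 0.441, -0.549, 0.554]
contact_force: [0.1, -0.2, -0.5]
opening: 0.001
```

```bash
python3 - <<'E'
from h import *
s,r=rep(X)
E
```

```text
t 13.75 tcp [ 497.2 -101.1  105.7] press xy [ -59.1 -134.2] F [ 0.1 -0.2 -0.5] Fp [0.1, -0.1] open 0.0
turn deg [ 0.16  0.45 -0.3 ] norm [ 0.0026  0.0074 -0.0049]
```

Call:
{"method": "arm_command", "body": {
  "rows": [
    [0.002,0.007,0,-0.0098,0.002,-0.0025,1],
    [0,0,0,0,0,-0.0075,1],
    [0,0,0,0,0,-0.0075,1],
    [0,0,0,0,0,-0.0075,1]
  ]
}}

```text
t: 14.25
ee_pos: [493.4, -100.4, 96.1]
orientation: [-0.443, 0.443, -0.551, 0.552]
contact_force: [-1.1, 0.7, 3.1]
opening: -0.002
```

```bash
python3 - <<'E'
from h import *
s,r=rep(X)
E
```

```text
t 14.25 tcp [ 493.4 -100.4   96.1] press xy [ -62.9 -134.4] F [-1.1  0.7  3.1] Fp [-1.2, 0.5] open -0.0
turn deg [ 0.05  0.06 -0.29] norm [ 0.0008  0.001  -0.0049]
```

Call:
{"method": "arm_command", "body": {
  "rows": [
    [0,0,0,0,0,-0.0075,1],
    [0,0,0,0,0,-0.0075,1],
    [0,0,0,0,0,-0.0075,1]
  ]
}}

```text
t: 14.62
ee_pos: [493.4, -100.4, 86.6]
orientation: [-0.443, 0.443, -0.551, 0.552]
contact_force: [-1.2, -0.2, 4.2]
opening: -0.007
```

```bash
python3 - <<'E'
from h import *
s,r=rep(X)
E
```

```text
t 14.62 tcp [ 493.4 -100.4   86.6] press xy [ -62.9 -134.4] F [-1.2 -0.2  4.2] Fp [-1.1, -0.4] open -0.01
turn deg [ 0.05  0.06 -0.29] norm [ 0.0008  0.001  -0.0048]
```

Call:
{"method": "arm_command", "body": {
  "rows": [
    [0,0,0,0,0,-0.0075,1],
    [0,0,0,0,0,-0.0075,1],
    [0,0,0,0,0,-0.005,1]
  ]
}}

```text
t: 15.0
ee_pos: [493.2, -100.4, 78.0]
orientation: [-0.443, 0.443, -0.551, 0.552]
contact_force: [-1.9, 0.5, 4.3]
opening: 0.0
```

Call:
{"method": "arm_command", "body": {
  "rows": [
    [0,0,0,0,0,-0.005,1],
    [0,0,0,0,0,-0.005,1]
  ]
}}

```text
t: 15.25
ee_pos: [493.1, -100.4, 73.8]
orientation: [-0.443, 0.443, -0.551, 0.551]
contact_force: [-2.0, 1.5, 4.5]
opening: 0.0
```

Call:
{"method": "arm_command", "body": {
  "rows": [
    [0,0,0,0,0,-0.004,1],
    [0,0,0,0,0,-0.004,1]
  ]
}}

```text
t: 15.5
ee_pos: [492.9, -100.3, 70.3]
orientation: [-0.443, 0.443, -0.551, 0.551]
contact_force: [-2.7, 0.9, 5.5]
opening: 0.001
```

Call:
{"method": "arm_command", "body": {
  "rows": [
    [0,0,0,0,0,-0.004,1],
    [0,0,0,0,0,-0.004,1]
  ]
}}

```text
t: 15.75
ee_pos: [492.4, -100.2, 66.7]
orientation: [0.442, -0.443, 0.551, -0.551]
contact_force: [-4.4, 0.7, 5.8]
opening: -0.003
```

Call:
{"method": "arm_command", "body": {
  "rows": [
    [0,0,0,0,0,-0.004,1],
    [0,0,0,0,0,-0.004,1]
  ]
}}

```text
t: 16.0
ee_pos: [492.4, -100.2, 65.3]
orientation: [0.442, -0.444, 0.552, -0.551]
contact_force: [-11.7, 3.1, 23.1]
opening: 0.003
```

Call:
{"method": "arm_command", "body": {
  "rows": [
    [0,0,0,0,0,-0.004,1],
    [0,0,0,0,0,-0.004,1]
  ]
}}

```text
t: 16.25
ee_pos: [492.4, -100.2, 65.2]
orientation: [0.442, -0.444, 0.552, -0.551]
contact_force: [-12.1, 4.0, 21.4]
opening: 0.002
```

It landed firmly: motion stopped at z ≈ 65.2 and the force jumped from 6 to 22 N. I hold there a bit more lightly for about a second.

Call:
{"method": "arm_command", "body": {
  "rows": [
    [0,0,0,0,0,-0.003,1],
    [0,0,0,0,0,-0.003,1],
    [0,0,0,0,0,-0.003,1],
    [0,0,0,0,0,-0.003,1]
  ]
}}

```text
t: 16.75
ee_pos: [492.4, -100.2, 65.6]
orientation: [0.442, -0.444, 0.552, -0.55]
contact_force: [-8.7, 1.7, 16.7]
opening: -0.002
```

Call:
{"method": "arm_command", "body": {
  "rows": [
    [0,0,0,0,0,-0.003,1],
    [0,0,0,0,0,-0.003,1],
    [0,0,0,0,0,-0.003,1],
    [0,0,0,0,0,-0.003,1]
  ]
}}

```text
t: 17.25
ee_pos: [492.4, -100.2, 65.5]
orientation: [0.442, -0.445, 0.552, -0.55]
contact_force: [-9.7, 2.4, 17.5]
opening: 0.004
```

I held it 1.25 s at 17–22 N. Now I let it up smoothly.

Call:
{"method": "arm_command", "body": {
  "rows": [
    [0,0,0,0,0,0.005,1],
    [0,0,0,0,0,0.01,1],
    [0,0,0,0,0,0.01,1],
    [0,0,0,0,0,0.01,1],
    [0,0,0,0,0,0.01,1],
    [0,0,0,0,0,0.01,1],
    [0,0,0,0,0,0.01,1],
    [0,0,0,0,0,0.01,1],
    [0,0,0,0,0,0.01,1],
    [0,0,0,0,0,0.01,1],
    [0,0,0,0,0,0.02,1],
    [0,0,0,0,0,0.05,1],
    [0,0,0,0,0,0.1,1],
    [0,0,0,-0.1,0,0.1,1],
    [0,0,0,-0.1,0,0,1],
    [0,0,0,0,0,0,1],
    [0,0,0,0,0,0,1]
  ]
}}

```text
t: 19.38
ee_pos: [408.7, -99.6, 217.1]
orientation: [0.441, -0.445, 0.553, -0.549]
contact_force: [-0.1, -0.4, 0.6]
opening: -0.003
```

```bash
python3 - <<'E'
from h import *
s,r=rep(X)
for n in('top','side'):
    im,d=get_image(n);save(n+'8.png',im);m=camera_model(n);P=hmap(m,d);Z=P[...,2]
    x=(P[...,:2]-C)@X;y=(P[...,:2]-C)@Y
    mk=(Z>27)&(Z<36.5)&(x>-40)&(x<53)&(y>20)&(y<133)
    k=cv2.morphologyEx(mk.astype(np.uint8),cv2.MORPH_OPEN,np.ones((3,3)))
    nl,l,st,_=cv2.connectedComponentsWithStats(k); i=1+np.argmax(st[1:,4]);q=rect(P[l==i][:,:2]);print(n,q[2],'x',np.percentile(x[l==i],[1,99]),'y',np.percentile(y[l==i],[1,99]))
    p=(x>-70)&(x<-50)&(abs(y+135)<12)&(Z>35)&(Z<125);print('pad z',np.median(Z[p]) if p.any() else None,p.sum())
E
```

```text
t 19.38 tcp [408.7 -99.6 217.1] press xy [-145.7 -152.2] F [-0.1 -0.4  0.6] Fp [-0.0, -0.4] open -0.0
turn deg [-0.01 -0.45 -0.37] norm [-0.0001 -0.0076 -0.0062]
top 77.3466796875 x [-14.76690305  51.75934105] y [ 35.83623779 131.67833336]
pad z 100.48386935049786 118
side 77.12875366210938 x [-12.12635963  52.38762302] y [ 37.78488393 130.25027051]
pad z 101.48503673889513 63
```

View pics/side8.png

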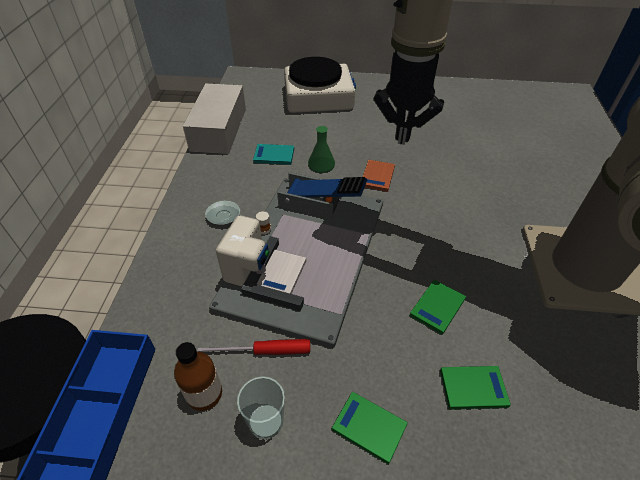

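The plate is in the corner at (275,270), the pedal is up at (187,345), the bystanders have not moved, and the arm is clear.

```bash
python3 -c "
from plant import *
print(job_done())"
```

```text
the job is handed in; nothing more can be done
None
```

The plate is seated in the corner, the pedal was pressed onto its stop and released, and the job is handed in; it gave no verdict. It took about 19.5 s of the 70 s allowed.

- **Plate:** I slid it with the spread fingers against the back bar (about 8 N at contact), then against the side bar (about 9 N). The top camera's last check put its near edge at press x ≈ -14.8 mm (-15 when seated), its right edge at y ≈ 35.8 mm (35 when seated), and its yaw within 0.1° of the press.
- **Pedal:** I pressed the pad straight down. It landed on the stop at about 65 mm, where the vertical force jumped from about 6 N to 22 N. I held it there about 1.25 s at 17–22 N and let it up slowly. Afterwards the pad measured 100.5 mm, against 99.6 mm before pressing, so it is fully up.
- **At hand-in:** the arm was well clear, with wrist force about zero. The last side picture showed no bystander moved; I judged that by eye and did not measure it.
- **Disagreement:** the side camera's plate edges differed from the top camera's by 2 to 3 mm. It did so in the same direction before I moved the plate, which I put down to the calibration error, so I relied on the top view and the felt contacts.

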